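Shut and latch the shaker's splash guard

ROBOT

A 7-joint arm with a two-finger parallel gripper is mounted at the origin on the work surface. World frame = base frame: x ahead of the robot, y to its left, z up, the work surface at z = 0. Lengths are in m, angles in rad, forces in N, time in s.
With the tool pointing down it reaches from about 0.35 to 0.9 m from the base axis. Payload 19.9 kg.
Tool frame: the origin (TCP) lies midway between the tips of the shut fingers; the grasp point (between the pads) lies 19 mm behind it (manip.grip_point_offset is the distance from the TCP to the grasp point, in m); z points along the fingers, y is the line along which they close (so a half turn about z gives the same grasp; the last joint's range is limited). The gripper opens to 85 mm and grips with 20 to 120 N. Pads are 22 mm wide; open, the fingers measure 114 mm over their backs; the gripper's body (76 mm by 85 mm) begins 54 mm behind the grasp point. The pads swing forward as they close: fully open they stand 13 mm farther back than shut.
Start: joints at [1.192, 0.417, -0.01, 1.614, 0.005, 1.111, -0.053], TCP at [0.207, -0.59, 0.192] pointing down, gripper open.
Joint ranges: [-2.81, 2.81], [-0.39, 2.02], [-1.27, 1.25], [0.06, 2.57], [-1.19, 4.33], [0.19, 2], [-2.82, 2.82]. Speed limits (rad/s): [1.89, 1.89, 2.39, 2.39, 3.01, 3.01, 3.01].

INTERFACE

Orientations are given as a unit quaternion [x, y, z, w].
In Python, from bench import telemetry, capture, manip gives the robot as it stands.
- The arm moves only by the tool move_arm, never from a script. Its argument "moves" is a list of rows, each a list of 3 entries, a list of its own where there are three numbers: the shift along the tool's x, y, z in fractions of the full range, 1 being 1000 mm, then the turn, a rotation vector about the tool's x, y, z in shares of 90 degrees (1.0 is 90 degrees), then the opening, from 0 (shut) to 1 (fully open). A call has 1 to 5 rows; each row is the pose to reach, as a shift and turn from the pose commanded when the call began, along the tool's axes at that moment; what a row does not reach only later rows make up. A row lasts 1/10 s, in which the tool goes at most 50 mm and 8.59 degrees, less where a joint would pass 70% of its speed; a pose out of reach is approached as far as the arm can. Shift and turn numbers lie between -1 and 1, and a call with a number outside is refused. A call with a gripper value outside its range is refused whole. The fingers move at their own pace and stop on an object; the grip force is fixed at half the most. Time passes only in rows, so rows that repeat a pose let the fingers close. It gives the time, the measured TCP pose, the force, the opening and the grip force at its end, in the units of the state.
- telemetry.state(): the state, without advancing time (a new reading comes with each control period).
- capture(name): name is "scene" or "top"; returns a dict with "image" (420x560x3 uint8, blue, green, red), "z_map" (420x560 float32, m along the optical axis (not along the pixel's ray), 0 where there is no reading), "fx", "fy", "cx", "cy" (pixels), "cam_to_world" (4x4, takes a point from camera to world coordinates). Camera axes: x right, y down, z forward; pixel columns grow to the right and rows downward; lengths in m; the calibration is good to about 2 mm. A picture is of the moment at which its call begins.
- manip.close_job(): hands the job in; it is judged then, once.
The state is a dict: "t": time; "joint_pos": joint angles; "joint_vel": joint speeds; "joint_efforts": joint torques, N m; "tool_pos": TCP position; "ee_rot": TCP orientation; "force": force on the tool from outside, world axes, zero at the start; "moment": the same for the moment, N m; "finger_gap": opening from 0.0 (shut) to 1.0 (fully open); "finger_force": force on a finger pad.
Only numpy, scipy, OpenCV 4.12 (cv2) and the standard library are available. Lean on these libraries where they do the work, as an engineer would, in place of code of your own. Each camera call takes 0.05 s, during which the arm holds its last target. There are 200 camera calls.

TASK

The gate of the splash guard round the plate shaker has been left ajar: lift its latch bar by the black knob, swing the gate shut against its spring buffers, and let the bar down fully home in the throat of the catch, behind the lip, so that the gate stays shut by itself. Feel for the catch, which is not quite where it should be: do not force or bang the bar against it, and ease the gate back onto the lip before you let go. Leave everything else on the bench alone.

Things in the scene. Friction and masses are not known exactly. Their poses are not given: they have to be found in the camera images.
- post: Latch post: upright 20 x 20 mm aluminium profile, 190 mm high, on the right of the guard's gateway as the robot sees it. Origin on its axis at bench level; its x points into the guard (square to the shut gate), y towards the hinge post, z up. It carries the steel catch on its right-hand side.
- throat (a point): Nominal middle of the floor of the forked catch's throat, 140 mm above the bench; axes as the post's. The throat is 10 mm wide along x, open upward, between a front lip (robot side) and a back cheek, each 5 mm thick, 22 mm long (y) and 20 mm above the floor. The catch is screwed on through slots: it really sits anywhere up to 6.5 mm nearer or farther along x, to be found by feel.
- gate (a joint): Gate angle, rad: 0 when flush with the posts, growing as it opens towards the robot; stays where it is left (hinge friction about 0.12 N m). Aluminium frame with a clear pane, 270 mm wide, top 185 mm above the bench, 16 mm thick, 0.7 kg. From about 0.03 down, spring buffers (3 N at first touch, then 0.5 N per mm, 262 mm from the hinge) push it outward. Latched, it reads -0.028 to 0.028.
- hinge (a point): Foot of the gate's vertical hinge axis, at bench level, left of the gateway; it turns with the gate: y runs along the gate from free edge to hinge, x is the gate's normal, towards the inside of the guard.
- bar (a joint): Latch bar angle, rad: 0 level, which is seated on the throat floor; growing as the free end lifts. Hanging loose it rests at -0.035; it stops at 0.20. Over 0.085 its underside clears the lip and the back cheek. Steel flat 6 mm thick, 20 mm high, 0.28 kg, falls by its own weight; its end passes through the throat 247 mm from the pivot.
- pivot (a point): Pivot of the latch bar on the gate's robot-side face: 70 mm from the hinge axis along the gate, 12 mm out from the gate's face plane (the hinge axis lies in that plane), 150 mm above the bench. The bar runs from here along the gate towards the latch post and past it.
- knob (a point): Middle of the bar's black lifting knob, an upright cylinder 18 mm in diameter and 36 mm long on a thin stem, fixed to the bar: 165 mm from the pivot along the bar and 73 mm above the bar's middle line. It stands about 220 mm above the bench, clear of the gate's top, free all round.
- tube_rack: Bystander: dark tube rack 190 x 110 x 58 mm with capped tubes, right of the gate. Origin at the middle of its underside.
- weight: Bystander: brass weight, 38 mm across, 45 mm high, right of the guard. Origin under its middle.
- buffer_bottle: Bystander: glass bottle with a cap, 72 mm across, 155 mm high, left of the guard. Origin under its middle.
- tip_box: Bystander: open pipette tip box 122 x 85 x 67 mm. Origin under its middle.
- beaker: Bystander: glass beaker 68 mm across, 85 mm high. Origin under its middle.
- sample_jar: Bystander: small white jar 48 mm across, 60 mm high. Origin under its middle.
- pipette: Bystander: pipette lying on the bench, 225 mm long, 30 mm wide. Origin on the bench under its barrel.

How it is judged:
By the outcome, as a careful person would: the job done as asked, in the order asked, and still so for the second after the job is handed in, with the robot touching nothing.
It also fails if it takes over 58 s, if anything falls off the work surface, if the arm or the gripper's body presses on something with over 40 N, if the wrist force passes 120 N, or if a joint passes its speed limit or range.

## Working session

There is one attempt and no reset: what is moved stays moved. The work goes in short steps, Python scripts to look and compute and a tool call to move; the robot and the scene stay as the last step left them, time stands still between calls to the robot, and variables do not carry over. Pictures are saved under pics/ and viewed, at most 10 in all, crops included, and the job is handed in when it is done.

Besides the shell and the picture viewer there is one more tool, called after "Request:" as name(argument=value, ...) on one line, values as JSON. move_arm: Moves the arm, as the interface text tells. Its arguments: {"type":"object","properties":{"moves":{"type":"array","items":{"type":"array"}}},"required":["moves"]}

```bash
mkdir -p pics; ls; python3 - <<'E'
from bench import telemetry, capture
import cv2,pickle
s=telemetry.state();print(s)
for n in("scene","top"):
    c=capture(n);cv2.imwrite(f"pics/{n}0.png",c["image"]);pickle.dump(c,open(f"{n}0.pkl","wb"));print(n,c["fx"],c["fy"],c["cx"],c["cy"],c["cam_to_world"])
E
```

```text
pics
{'t': 0.0, 'joint_pos': array([ 1.19250711,  0.41796961, -0.01026883,  1.6142166 ,  0.00469586,
        1.11071588, -0.05300819]), 'joint_vel': array([-1.12138401e-03, -9.74264705e-04,  7.70762462e-04, -2.33771491e-05,
        6.28665902e-04,  4.53676345e-04, -8.48056729e-04]), 'joint_efforts': array([-8.54812024e-04, -8.64436126e+01,  6.78453594e-01, -4.34897375e+01,
        1.91018003e-02,  7.24210404e-03,  4.54872304e-05]), 'tool_pos': array([ 0.20636292, -0.5894988 ,  0.19184536]), 'ee_rot': array([ 9.85857650e-01,  1.67583653e-01, -1.59076483e-04, -6.23057651e-04]), 'force': array([-0.14007804,  0.21204787,  0.4327475 ]), 'moment': array([-0.02655957,  0.02728949, -0.05092158]), 'finger_force': 0.0, 'finger_gap': 0.9974902809939956}
scene 401.0268084154385 401.0268084154385 273.29514624081776 205.2981064412112 [[-0.13536963  0.54351135 -0.82841444  1.43705731]
 [ 0.99072286  0.08435387 -0.10654872  0.24196159]
 [ 0.01196953 -0.83515258 -0.54988807  0.78366086]
 [ 0.          0.          0.          1.        ]]
top 493.98517154575603 493.98517154575603 273.8921781273595 208.54962401310058 [[-0.0707758  -0.97621001  0.20495071  0.22576348]
 [-0.99747739  0.07038614 -0.00920027  0.11336896]
 [-0.00544429 -0.20508486 -0.97872905  1.57698183]
 [ 0.          0.          0.          1.        ]]
```

View pics/scene0.png

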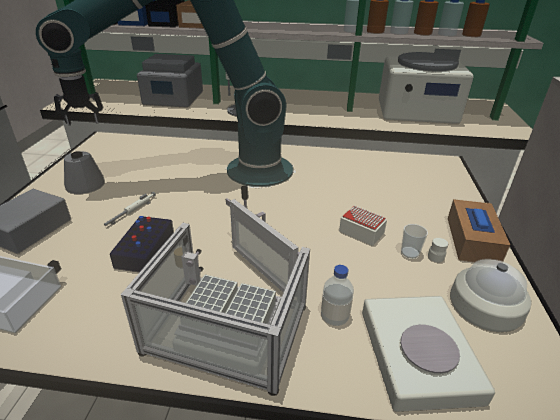

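View pics/top0.png

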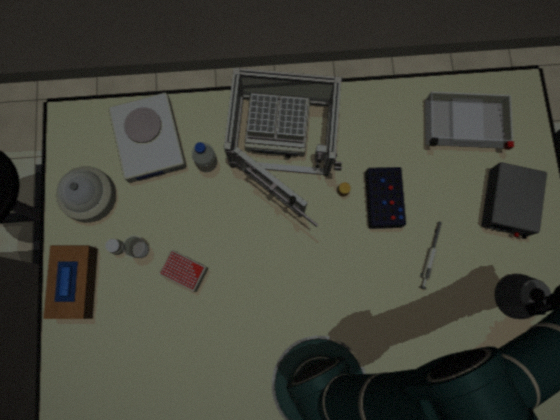

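The scene view, taken from the far side, shows the gate open from its hinge at about (305,250) to its free edge at about (232,205), with the knob at about (245,190). In the top view the hinge is at about (233,155), the gate's free end at about (312,222) and the latch post at about (325,158).

```bash
python3 - <<'E'
import cv2
a=cv2.imread("pics/scene0.png")[160:310,160:320]; b=cv2.imread("pics/top0.png")[130:240,215:355]
cv2.imwrite("pics/c1.png",cv2.resize(a,None,fx=5,fy=5,interpolation=2)[:600])
cv2.imwrite("pics/c2.png",cv2.convertScaleAbs(cv2.resize(b,None,fx=5,fy=5,interpolation=2),alpha=1.3))
E
```

```text
(no output)
```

View pics/c1.png

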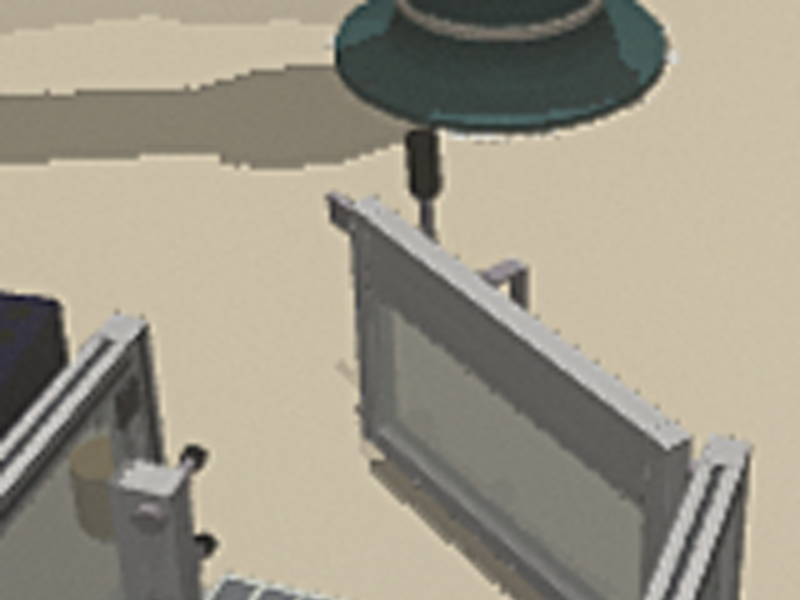

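View pics/c2.png

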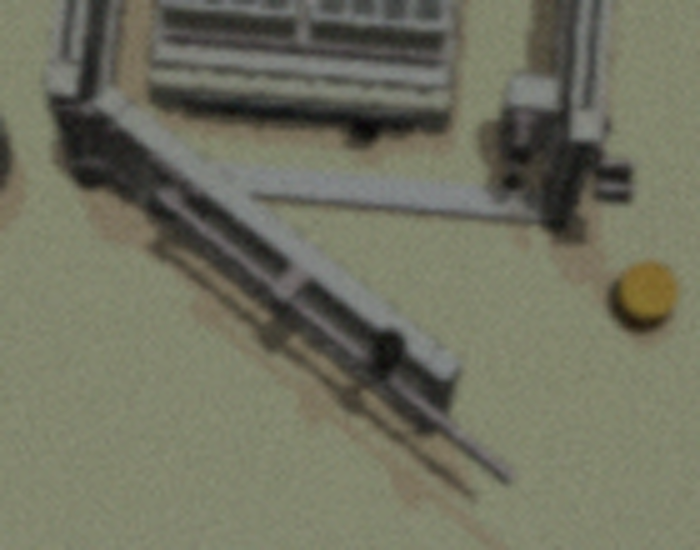

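Crop 1 has the knob centre at about (423,166), which is scene pixel (244.6,193.2). Crop 2 has the knob at about (386,350), top pixel (292.2,200), with the post cap at about (332.6,155), the catch at about (338,166.5), the bar tip at about (317,225.5) and the gate's hinge corner at about (235,150).

```bash
cat > h.py <<'E'
import numpy as np,pickle
C={n:pickle.load(open(f"{n}0.pkl","rb")) for n in("scene","top")}
def ray(n,u,v,C=C):
    c=C[n];T=c["cam_to_world"];d=T[:3,:3]@[(u-c["cx"])/c["fx"],(v-c["cy"])/c["fy"],1];return T[:3,3],d
def tri(a,b):
    o,d=ray("scene",*a);p,e=ray("top",*b);s=np.linalg.lstsq(np.c_[d,-e],p-o,rcond=None)[0]
    x,y=o+s[0]*d,p+s[1]*e;return (x+y)/2,np.linalg.norm(x-y)
def atz(n,px,z):
    o,d=ray(n,*px);return o+d*(z-o[2])/d[2]
def dep(n,px):
    o,d=ray(n,*px);return o+d*C[n]["z_map"][int(round(px[1])),int(round(px[0]))]
E
python3 - <<'E'
from h import *
np.set_printoptions(precision=4,suppress=True)
cr=lambda a,b:(160+a/5,160+b/5)
ct=lambda a,b:(215+a/5,130+b/5)
print("knob",tri(cr(423,166),ct(386,350)),dep("scene",cr(423,166)),dep("top",ct(386,348)),"z.22",atz("top",ct(386,350),.225),atz("scene",cr(423,166),.22))
for n,a,z in [("free inner",(458,357),.185),("free outer",(430,372),.185),("hinge inner",(105,92),.185),("hinge outer",(90,110),.185),("post cap",(588,125),.19),("bar tip",(507,478),.157),("bar start",(170,195),.16),("left post cap",(63,80),.19),("catch",(618,182),.16),("rail end r",(550,208),.01),("rail mid",(240,180),.01)]:
    print(n,atz("top",ct(*a),z),dep("top",ct(*a)))
for n,a,z in [("free outer top?",(350,202),.185),("free inner",(380,200),.185),("hinge inner",(690,440),.185),("post R cap",(125,325),.19),("post L cap",(725,450),.19),("block",(150,475),.17)]:
    print(n,atz("scene",cr(*a),z),dep("scene",cr(*a)))
E
```

```text
knob (array([0.5321, 0.047 , 0.2142]), np.float64(0.00023399404659876996)) [0.5392 0.0485 0.2187] [0.5283 0.0481 0.2362] z.22 [0.5296 0.0477 0.225 ] [0.5414 0.0489 0.22  ]
free inner [0.5315 0.0046 0.185 ] [ 0.5718 -0.0097  0.0015]
free outer [0.5238 0.0215 0.185 ] [0.5224 0.0219 0.1914]
hinge inner [0.7065 0.1991 0.185 ] [0.707  0.1992 0.1834]
hinge outer [0.696  0.2086 0.185 ] [0.7021 0.2098 0.1669]
post cap [ 0.6639 -0.0828  0.19  ] [ 0.6626 -0.0822  0.1942]
bar tip [ 0.4636 -0.02    0.157 ] [ 0.4667 -0.0217  0.138 ]
bar start [0.648  0.1656 0.16  ] [0.6474 0.1655 0.1621]
left post cap [0.714  0.2231 0.19  ] [0.7129 0.2229 0.1932]
catch [ 0.6367 -0.1015  0.16  ] [ 0.6426 -0.1046  0.1397]
rail end r [ 0.6657 -0.0779  0.01  ] [ 0.6574 -0.0743  0.0396]
rail mid [0.6996 0.1243 0.01  ] [0.7007 0.1244 0.0066]
free outer top? [0.5291 0.0045 0.185 ] [ 0.2486 -0.0688 -0.    ]
free inner [0.5246 0.0204 0.185 ] [ 0.2445 -0.0475  0.0013]
hinge inner [0.7063 0.2077 0.185 ] [0.7014 0.2075 0.181 ]
post R cap [ 0.665  -0.0786  0.19  ] [ 0.6654 -0.0785  0.1903]
post L cap [0.7172 0.2246 0.19  ] [0.7175 0.2246 0.1902]
block [ 0.7513 -0.0405  0.17  ] [ 0.7052 -0.0595  0.1287]
```

```bash
cat >> h.py <<'E'
def cloud(n,C=C):
    c=C[n];v,u=np.mgrid[0:420,0:560];z=c["z_map"];T=c["cam_to_world"]
    P=np.stack([(u-c["cx"])/c["fx"]*z,(v-c["cy"])/c["fy"]*z,z],-1);return P@T[:3,:3].T+T[:3,3]
E
python3 - <<'E'
from h import *
np.set_printoptions(precision=4,suppress=True)
def fit(p):
    m=np.median(p,0);u,s,vt=np.linalg.svd(p-m);d=vt[0]*-np.sign(vt[0][1]);return m,d,np.arctan2(-d[0],-d[1])
for n in("top","scene"):
    P=cloud(n).reshape(-1,3)
    inbox=(P[:,0]>.5)&(P[:,0]<.72)&(P[:,1]>0)&(P[:,1]<.212)
    # distance outwards (toward robot) of line from (.7065,.2035) heading .74
    d=np.array([-np.sin(.74),-np.cos(.74)]);nr=np.array([-np.cos(.74),np.sin(.74)])
    q=P[:,:2]-[.7065,.2035];s=q@d;o=q@nr
    m=(s>.02)&(s<.25)&(abs(o)<.02)&(abs(P[:,2]-.185)<.008)
    p=P[m];print(n,"gatetop",len(p),fit(p[:,:2]),np.percentile(o[m],[3,50,97]),s[inbox&(abs(P[:,2]-.185)<.006)].max(),np.median(p[:,2]))
    m=(s>.05)&(s<.4)&(o>-.015)&(o<.06)&(abs(P[:,2]-.155)<.018)
    p=P[m];print(n,"bar?",len(p),fit(p[:,:2]) if len(p)>5 else 0,np.percentile(o[m],[3,50,97]) if len(p) else 0,s[m].max() if len(p) else 0)
    m=(np.hypot(P[:,0]-.531,P[:,1]-.047)<.02)&(P[:,2]>.2)
    print("knob",m.sum(),np.median(P[m],0),P[m].max(0),P[m].min(0))
    for nm,c in(("R",(.664,-.081)),("L",(.716,.2235))):
        m=(np.abs(P[:,:2]-c).max(1)<.02)&(abs(P[:,2]-.19)<.006);print(nm,m.sum(),P[m].mean(0),P[m].min(0),P[m].max(0))
    m=(np.abs(P[:,:2]-[.645,-.10]).max(1)<.025)&(P[:,2]>.125)&(P[:,2]<.17)&(P[:,1]<-.09);print("catch",m.sum(),P[m][:30])
E
```

```text
top gatetop 444 (array([0.6143, 0.1051]), array([-0.6826, -0.7308]), np.float64(0.7513467567447374)) [-0.0062  0.0026  0.0113] 0.2662966600744211 0.18444286739801197
top bar? 418 (array([0.5752, 0.0892]), array([-0.6942, -0.7198]), np.float64(0.7672939802943318)) [0.0086 0.0223 0.0297] 0.32861861860704605
knob 47 [0.5302 0.0484 0.2314] [0.5406 0.0567 0.2409] [0.5245 0.0397 0.2034]
R 67 [ 0.6689 -0.08    0.1894] [ 0.6538 -0.0919  0.1846] [ 0.684  -0.0692  0.1959]
L 70 [0.7204 0.224  0.1895] [0.7018 0.2048 0.1842] [0.7358 0.2341 0.1958]
catch 57 [[ 0.6537 -0.0922  0.1617]
 [ 0.6519 -0.0925  0.1573]
 [ 0.65   -0.0947  0.163 ]
 [ 0.6519 -0.0987  0.1557]
 [ 0.6498 -0.1007  0.1623]
 [ 0.6491 -0.1035  0.1637]
 [ 0.6511 -0.1076  0.1564]
 [ 0.6506 -0.1104  0.1574]
 [ 0.6509 -0.0932  0.1502]
 [ 0.6477 -0.0947  0.1604]
 [ 0.6486 -0.0983  0.1567]
 [ 0.6478 -0.101   0.1586]
 [ 0.6478 -0.1041  0.1578]
 [ 0.6478 -0.1072  0.157 ]
 [ 0.6468 -0.1097  0.1597]
 [ 0.6501 -0.091   0.1431]
 [ 0.649  -0.0935  0.1462]
 [ 0.6486 -0.0965  0.1466]
 [ 0.6491 -0.0998  0.1445]
 [ 0.6471 -0.1019  0.1503]
 [ 0.6491 
[... 171 characters left out ...]
0.1411]
 [ 0.6461 -0.1058  0.1424]
 [ 0.648  -0.11    0.135 ]
 [ 0.6391 -0.0911  0.1587]]
scene gatetop 472 (array([0.6212, 0.1088]), array([-0.6926, -0.7214]), np.float64(0.7650223298103626)) [-0.0086 -0.0016  0.0126] 0.26880497514730123 0.18407429171009404
scene bar? 572 (array([0.6054, 0.0882]), array([-0.7118, -0.7024]), np.float64(0.7920541736398828)) [-0.0085 -0.0062  0.0249] 0.3301605150987251
knob 86 [0.5391 0.0475 0.2216] [0.5444 0.0551 0.236 ] [0.5277 0.0378 0.2006]
R 65 [ 0.6698 -0.0811  0.1887] [ 0.6521 -0.0936  0.1842] [ 0.6839 -0.0698  0.1915]
L 79 [0.721  0.2233 0.1891] [0.6983 0.2047 0.1842] [0.736  0.2341 0.1914]
catch 2 [[ 0.633  -0.1087  0.1603]
 [ 0.63   -0.1132  0.1543]]
```

```bash
cat >> h.py <<'E'
from scipy.spatial.transform import Rotation as R
H=np.array([.7025,.2087]);A=.167
def target(th,be,grip=.004,up=0,HH=None):
    h=H if HH is None else HH
    a=A+th;d=np.array([-np.sin(a),-np.cos(a),0]);n=np.array([-np.cos(a),np.sin(a),0]);z=np.array([0,0,1.])
    e=np.cos(be)*d+np.sin(be)*z;u=np.cos(be)*z-np.sin(be)*d
    p=np.r_[h,0]+.07*d+.012*n+.15*z+.165*e+(.073+grip-.019)*u+up*z
    return p,R.from_matrix(np.c_[np.cross(-n,-u),-n,-u])
def rel(s,t):
    p,r=t;q=R.from_quat(s["ee_rot"]);return np.round(q.inv().apply(p-s["tool_pos"])*1000,1),np.round((q.inv()*r).as_rotvec(degrees=True),2)
E
python3 - <<'E'
from h import *
from bench import telemetry
s=telemetry.state();print(rel(s,target(.6,-.035,up=.13)),target(.6,-.035),target(0,0))
E
```

```text
(array([ 515. , -493.7, -139.8]), array([  0.4 ,   1.96, -26.75])) (array([0.52943677, 0.04644018, 0.20219066]), Rotation.from_matrix(array([[ 6.93553359e-01,  7.19995842e-01,  2.42842845e-02],
                            [ 7.19554889e-01, -6.93978377e-01,  2.51947098e-02],
                            [ 3.49928546e-02,  1.73472348e-18, -9.99387563e-01]]))) (array([ 0.65160411, -0.02103595,  0.208     ]), Rotation.from_matrix(array([[ 0.16622484,  0.98608788,  0.        ],
                            [ 0.98608788, -0.16622484, -0.        ],
                            [-0.        ,  0.        , -1.        ]])))
```

The manual's scale: shifts go in shares of 1000 mm and turns go in shares of 90 degrees. Converting my numbers, -140 mm / 1000 = -0.14, -125 mm / 1000 = -0.125, -12 degrees / 90 = -0.1333.

Request:
move_arm(moves=[[[0,0,-0.05],[0,0,0],1],[[0.02,-0.02,-0.09],[0,0,-0.0333],1],[[0.05,-0.048,-0.125],[0,0,-0.0667],1],[[0.085,-0.081,-0.14],[0,0,-0.1],1],[[0.12,-0.115,-0.14],[0,0,-0.1333],1]])

```text
t: 0.6
tool_pos: [0.2814, -0.4432, 0.3344]
ee_rot: [0.963, 0.27, 0.0, 0.001]
force: [1.3, -0.4, -0.5]
finger_gap: 0.996
finger_force: 0.0
```

Scaled: 170 mm / 1000 = 0.17, -160 mm / 1000 = -0.16, -14 degrees / 90 = -0.1556.

Request:
move_arm(moves=[[[0.035,-0.033,0],[0,0,-0.0333],1],[[0.07,-0.066,0],[0,0,-0.0667],1],[[0.105,-0.099,0],[0,0,-0.1],1],[[0.14,-0.132,0],[0,0,-0.1333],1],[[0.17,-0.16,0],[0,0,-0.1556],1]])

```text
t: 1.1
tool_pos: [0.3429, -0.2166, 0.3324]
ee_rot: [0.922, 0.386, -0.0, 0.0]
force: [2.0, -0.7, -0.7]
finger_gap: 0.999
finger_force: 0.0
```

```bash
python3 - <<'E'
from h import *
from bench import telemetry
s=telemetry.state();print(s["t"],s["tool_pos"],s["force"],rel(s,target(.6,-.035,up=.13)))
E
```

```text
1.1 [ 0.34289029 -0.216573    0.33236821] [ 1.99043677 -0.71662215 -0.67126424] (array([ 3.183e+02, -5.150e+01,  1.000e-01]), array([ 0.02,  2.03, -0.59]))
```

Scaled: 225 mm / 1000 = 0.225, 180 mm / 1000 = 0.18, 2 degrees / 90 = 0.0222.

Request:
move_arm(moves=[[[0.045,-0.007,0],[0,0,0],1],[[0.09,-0.014,0],[0,0.0111,0],1],[[0.135,-0.021,0],[0,0.0222,0],1],[[0.18,-0.028,0],[0,0.0222,0],1],[[0.225,-0.035,0],[0,0.0222,0],1]])

```text
t: 1.6
tool_pos: [0.4768, -0.0329, 0.3325]
ee_rot: [0.923, 0.385, 0.016, -0.007]
force: [1.7, -0.6, 0.7]
finger_gap: 0.998
finger_force: 0.0
```

Scaled: 75 mm / 1000 = 0.075, 60 mm / 1000 = 0.06.

Request:
move_arm(moves=[[[0.035,-0.006,0],[0,0,0],1],[[0.06,-0.01,0],[0,0,0],1],[[0.075,-0.012,0],[0,0,0],1],[[0.075,-0.012,0],[0,0,0],1],[[0.075,-0.012,0],[0,0,0],1]])

```text
t: 2.1
tool_pos: [0.5201, 0.027, 0.3347]
ee_rot: [0.923, 0.385, 0.016, -0.007]
force: [-1.0, -0.7, 0.1]
finger_gap: 0.995
finger_force: 0.0
```

```bash
python3 - <<'E'
from h import *
from bench import telemetry,capture
import cv2
s=telemetry.state();print(s["t"],s["tool_pos"],s["force"],rel(s,target(.6,-.035,up=.13)),rel(s,target(.6,-.035)))
c=capture("top");cv2.imwrite("pics/top1.png",cv2.resize(c["image"][130:250,235:375],None,fx=5,fy=5))
c=capture("scene");cv2.imwrite("pics/scene1.png",cv2.resize(c["image"][130:250,165:325],None,fx=5,fy=5))
E
```

```text
2.1 [0.52006337 0.02700177 0.33465585] [-0.97634518 -0.66580078  0.08480439] (array([20.3, -7. ,  3.2]), array([-0.02,  0.04, -0.74])) (array([ 15.8,  -6.9, 133.1]), array([-0.02,  0.04, -0.74]))
```

View pics/scene1.png

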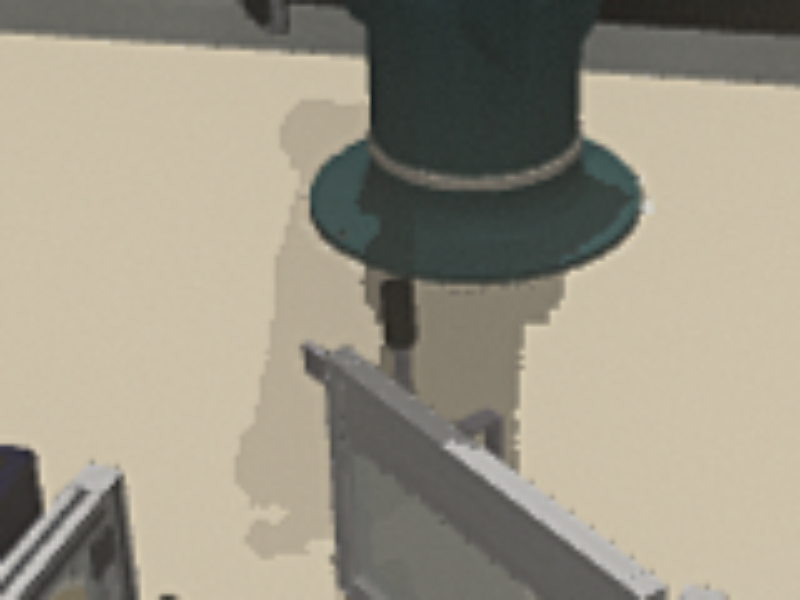

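The knob is unmoved, at crop (398,313), and the gripper is out of view above it. I'll align over it and go down.

Scaled: 80 mm / 1000 = 0.08, 40 mm / 1000 = 0.04, -0.7 degrees / 90 = -0.0078.

Request:
move_arm(moves=[[[0.016,-0.007,0],[0,0,-0.0078],1],[[0.016,-0.007,0.04],[0,0,-0.0078],1],[[0.016,-0.007,0.08],[0,0,-0.0078],1],[[0.016,-0.007,0.08],[0,0,-0.0078],1],[[0.016,-0.007,0.08],[0,0,-0.0078],1]])

```text
t: 2.7
tool_pos: [0.5288, 0.0458, 0.2567]
ee_rot: [0.92, 0.391, 0.016, -0.007]
force: [1.0, -0.7, 1.0]
finger_gap: 1.0
finger_force: 0.0
```

```bash
python3 - <<'E'
from h import *
from bench import telemetry,capture
import cv2
s=telemetry.state();print(s["t"],s["tool_pos"],s["force"],rel(s,target(.6,-.035)))
c=capture("scene");cv2.imwrite("pics/scene2.png",cv2.resize(c["image"][130:250,165:325],None,fx=5,fy=5))
E
```

```text
2.7 [0.52876244 0.0457629  0.2567261 ] [ 1.03995937 -0.72454209  1.02318279] (array([-1. ,  0. , 54.5]), array([ 0.01,  0.  , -0.04]))
```

View pics/scene2.png

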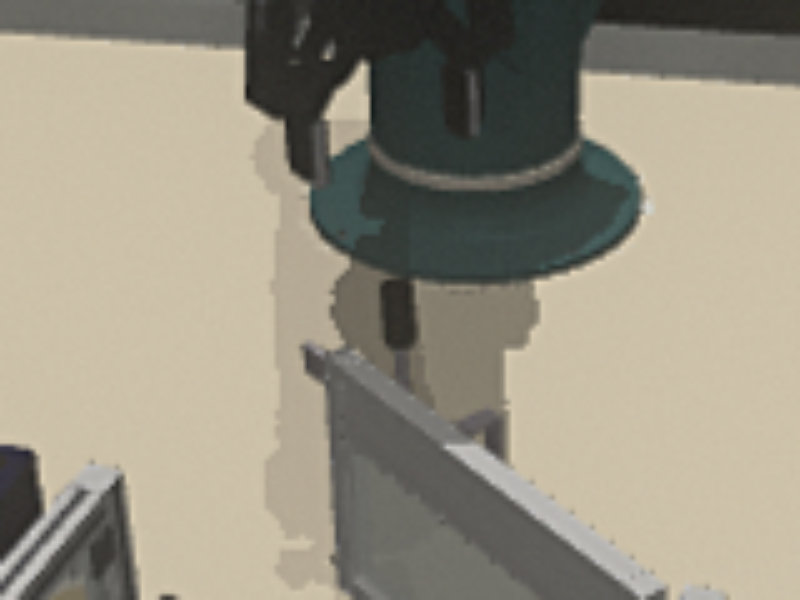

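The open fingers, at about (310,150) and (465,105), straddle the knob's vertical line at x≈395. Next I'll go down and grip.

Scaled: 54 mm / 1000 = 0.054, 45 mm / 1000 = 0.045.

Request:
move_arm(moves=[[[0,0,0.025],[0,0,0],1],[[0,0,0.045],[0,0,0],1],[[0,0,0.054],[0,0,0],1],[[0,0,0.054],[0,0,0],1],[[0,0,0.054],[0,0,0],0.6]])

```text
t: 3.25
tool_pos: [0.5306, 0.047, 0.2032]
ee_rot: [0.92, 0.391, 0.017, -0.006]
force: [-0.2, -0.2, 0.4]
finger_gap: 0.853
finger_force: 0.0
```

Request:
move_arm(moves=[[[0,0,0],[0,0,0],0.4],[[0,0,0],[0,0,0],0.3],[[0,0,0],[0,0,0],0.2],[[0,0,0],[0,0,0],0.1],[[0,0,0],[0,0,0],0.1]])

```text
t: 3.75
tool_pos: [0.53, 0.0469, 0.2018]
ee_rot: [0.92, 0.391, 0.016, -0.007]
force: [0.8, -0.6, 0.5]
finger_gap: 0.102
finger_force: 0.0
```

Request:
move_arm(moves=[[[0,0,0],[0,0,0],0.0],[[0,0,0],[0,0,0],0.0],[[0,0,0],[0,0,0],0.0],[[0,0,0],[0,0,0],0.0],[[0,0,0],[0,0,0],0.0]])

```text
t: 4.25
tool_pos: [0.5299, 0.0469, 0.2017]
ee_rot: [0.92, 0.391, 0.016, -0.007]
force: [0.6, -0.1, -0.2]
finger_gap: -0.001
finger_force: 0.0
```

```bash
python3 - <<'E'
from h import *
from bench import telemetry,capture
import cv2
s=telemetry.state();print(s["t"],s["tool_pos"],s["force"],s["moment"],rel(s,target(.6,-.035)))
c=capture("scene");cv2.imwrite("pics/scene3.png",cv2.resize(c["image"][130:250,165:325],None,fx=5,fy=5))
E
```

```text
4.25 [0.529897   0.04687212 0.20165711] [ 0.61792908 -0.06157761 -0.22807244] [-0.06274595  0.07087595  0.05990575] (array([-0.6, -0. , -0.6]), array([ 0.02,  0.01, -0.06]))
```

View pics/scene3.png

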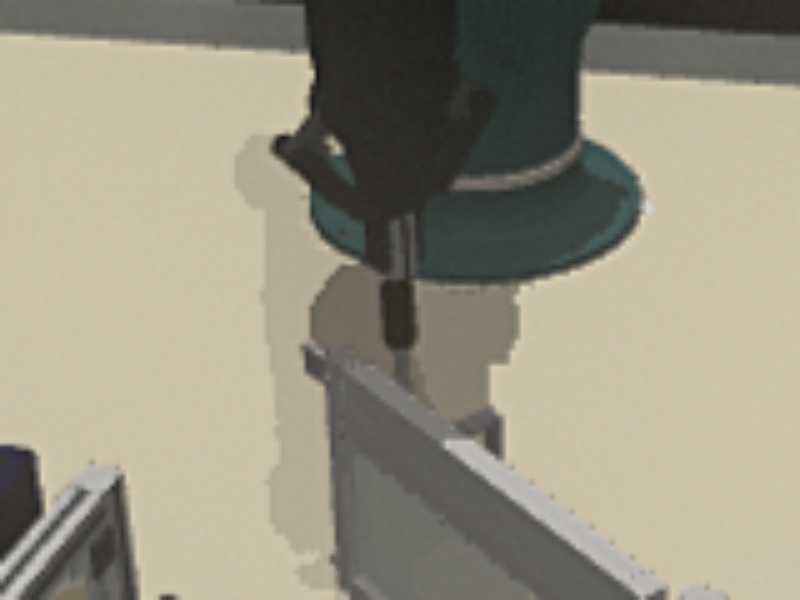

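The fingers shut on nothing: their tips show at about (403,278), right on top of the knob at about (398,283). I'll check how the TCP projects before moving.

```bash
python3 - <<'E'
from h import *
def proj(n,p):
    c=C[n];q=np.linalg.inv(c["cam_to_world"])@np.r_[p,1];return np.array([c["fx"]*q[0]/q[2]+c["cx"],c["fy"]*q[1]/q[2]+c["cy"]])
for p in ([.5299,.0469,.2017],[.5299,.0469,.25]):
    a=proj("scene",p);print(a,(a-[165,130])*5,proj("top",p))
from bench import capture
import cv2
c=capture("top");C["top"]=c;P=cloud("top",C);c2=capture("scene")
Z=cloud("scene",{"scene":c2})
for v in range(160,206,2): print(v,[ (round(float(Z[v,u,0]),3),round(float(Z[v,u,1]),3),round(float(Z[v,u,2]),3)) for u in(243,245,247)])
E
```

```text
[244.87254288 196.67825123] [399.36271441 333.39125615] [292.21563405 201.70237267]
[244.38175887 181.28470818] [396.90879437 256.42354092] [292.7563549  197.87120163]
160 [(0.547, 0.049, 0.322), (0.535, 0.051, 0.316), (0.535, 0.057, 0.316)]
162 [(0.546, 0.048, 0.316), (0.529, 0.05, 0.307), (0.533, 0.056, 0.31)]
164 [(0.548, 0.049, 0.311), (0.515, 0.047, 0.294), (0.537, 0.057, 0.306)]
166 [(0.545, 0.048, 0.304), (0.521, 0.048, 0.291), (0.533, 0.056, 0.298)]
168 [(0.543, 0.047, 0.297), (0.527, 0.049, 0.289), (0.533, 0.056, 0.292)]
170 [(0.541, 0.047, 0.29), (0.532, 0.05, 0.285), (0.535, 0.056, 0.287)]
172 [(0.547, 0.048, 0.287), (0.533, 0.05, 0.28), (0.534, 0.056, 0.281)]
174 [(0.545, 0.047, 0.28), (0.54, 0.051, 0.278), (0.533, 0.055, 0.274)]
176 [(0.539, 0.046, 0.271), (0.538, 0.051, 0.271), (0.53, 0.054, 0.267)]
178 [(0.537, 0.045, 0.264), (0.54, 0.051, 0.266), (0.535, 0.055, 0.264)]
180 [(0.538, 0.045, 0.259), (0.538, 0.05, 0.259), (0.534, 0.055, 0.257)]
182 [(0.539, 0.045, 0.253), (0.54, 0.051, 0.254), (0.533, 0.055, 0.25)]
184 [(0.536, 0.044, 0.245), (0.54, 0.05, 0.248), (0.538, 0.055, 0.247)]
186 [(0.541, 0.045, 0.242), (0.527, 0.048, 0.234), (0.142, -0.027, 0.002)]
188 [(0.541, 0.045, 0.236), (0.536, 0.049, 0.233), (0.534, 0.054, 0.232)]
190 [(0.543, 0.045, 0.231), (0.537, 0.049, 0.228), (0.534, 0.054, 0.226)]
192 [(0.539, 0.044, 0.222), (0.541, 0.05, 0.223), (0.537, 0.055, 0.222)]
194 [(0.542, 0.045, 0.217), (0.537, 0.049, 0.215), (0.534, 0.054, 0.213)]
196 [(0.541, 0.044, 0.21), (0.539, 0.049, 0.21), (0.539, 0.055, 0.21)]
198 [(0.538, 0.043, 0.202), (0.54, 0.049, 0.204), (0.538, 0.054, 0.203)]
200 [(0.245, -0.022, 0.004), (0.538, 0.049, 0.196), (0.238, -0.009, 0.001)]
202 [(0.249, -0.021, -0.002), (0.536, 0.048, 0.188), (0.246, -0.007, -0.002)]
204 [(0.261, -0.019, -0.002), (0.538, 0.048, 0.183), (0.265, -0.003, 0.002)]
```

Request:
move_arm(moves=[[[0,0,0],[0,0,0],0.5],[[0,0,0],[0,0,0],1],[[0,0,0],[0,0,0],1],[[0,0,0],[0,0,0],1],[[0,0,0],[0,0,0],1]])

```text
t: 4.9
tool_pos: [0.5299, 0.0469, 0.2017]
ee_rot: [0.92, 0.391, 0.016, -0.007]
force: [-0.4, 0.6, -0.1]
finger_gap: 0.848
finger_force: 0.0
```

Request:
move_arm(moves=[[[0,0,0],[0,0,0],1],[[0,0,0.01],[0,0,0],1],[[0,0,0.02],[0,0,0],1],[[0,0,0.02],[0,0,0],1],[[0,0,0.02],[0,0,0],1]])

```text
t: 5.4
tool_pos: [0.5302, 0.0475, 0.1813]
ee_rot: [0.92, 0.391, 0.016, -0.007]
force: [-0.2, -0.7, 1.2]
finger_gap: 1.002
finger_force: 0.0
```

```bash
python3 - <<'E'
from h import *
from bench import telemetry,capture,manip
import cv2
s=telemetry.state();print(manip.grip_point_offset,s["t"],s["tool_pos"],s["force"],rel(s,target(.6,-.035)))
c=capture("scene");cv2.imwrite("pics/scene4.png",cv2.resize(c["image"][150:220,205:285],None,fx=8,fy=8))
Z=cloud("scene",{"scene":c})
# lowest points of each finger: dark points near tool, away from knob
q=R.from_quat(s["ee_rot"]).inv().apply(Z.reshape(-1,3)-s["tool_pos"]).reshape(Z.shape)
m=(abs(q[...,0])<.03)&(abs(q[...,1])<.07)&(q[...,2]>-.15)&(q[...,2]<.02)
for lo in np.arange(-.065,.065,.008):
    k=m&(q[...,1]>=lo)&(q[...,1]<lo+.008);print(round(lo,3),k.sum(),np.percentile(q[k][:,2],[2,50,98]).round(3) if k.sum() else 0, q[k][:,0].mean().round(3) if k.sum() else 0)
E
```

```text
0.0187 5.4 [0.53018462 0.04746245 0.18125855] [-0.18054387 -0.67029031  1.19004891] (array([ -0.5,   0.2, -21. ]), array([-0.02,  0.03, -0.04]))
-0.065 75 [-0.147 -0.119 -0.097] 0.006
-0.057 57 [-0.149 -0.106 -0.063] 0.007
-0.049 99 [-0.148 -0.082 -0.053] 0.004
-0.041 33 [-0.148 -0.103 -0.056] 0.009
-0.033 33 [-0.149 -0.128 -0.108] 0.012
-0.025 26 [-0.148 -0.131 -0.117] 0.014
-0.017 34 [-0.149 -0.133 -0.114] 0.014
-0.009 50 [-0.148 -0.131 -0.034] 0.012
-0.001 87 [-0.148 -0.046  0.006] 0.008
0.007 73 [-0.147 -0.049 -0.001] 0.009
0.015 73 [-0.147 -0.005 -0.001] 0.008
0.023 145 [-0.148 -0.003  0.019] 0.003
0.031 88 [-0.147 -0.121  0.018] 0.004
0.039 86 [-0.149 -0.114 -0.061] 0.004
0.047 78 [-0.145 -0.085 -0.054] 0.008
0.055 59 [-0.147 -0.087 -0.062] 0.005
0.063 69 [-0.15  -0.13  -0.102] 0.008
```

View pics/scene4.png

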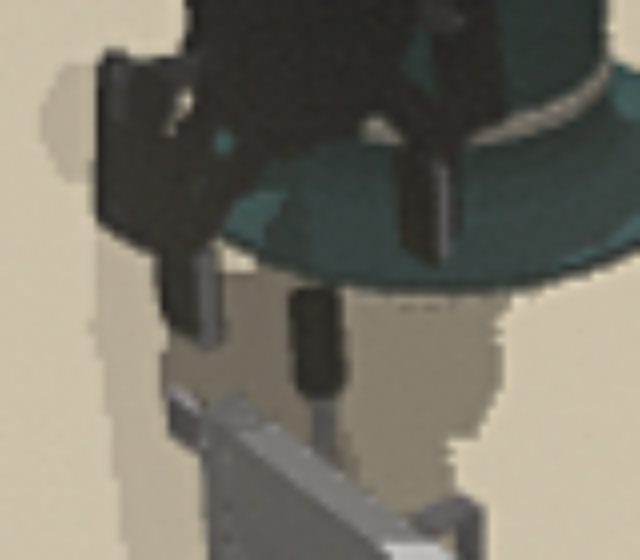

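The open fingertips end at rows ≈340 and ≈260, level with the knob's top at about (318,290). The fingers are therefore about 42 mm shorter than the reported TCP suggests, while the sideways centring is right. I'll go 21 mm lower and grip.

Scaled: 21 mm / 1000 = 0.021, 20 mm / 1000 = 0.02.

Request:
move_arm(moves=[[[0,0,0.01],[0,0,0],1],[[0,0,0.02],[0,0,0],1],[[0,0,0.021],[0,0,0],1],[[0,0,0.021],[0,0,0],0.6],[[0,0,0.021],[0,0,0],0.4]])

```text
t: 5.95
tool_pos: [0.531, 0.048, 0.1608]
ee_rot: [0.92, 0.391, 0.016, -0.007]
force: [-0.9, -0.0, 0.0]
finger_gap: 0.694
finger_force: 0.0
```

Request:
move_arm(moves=[[[0,0,0],[0,0,0],0.3],[[0,0,0],[0,0,0],0.2],[[0,0,0],[0,0,0],0.1],[[0,0,0],[0,0,0],0],[[0,0,0],[0,0,0],0.0]])

```text
t: 6.45
tool_pos: [0.5311, 0.0478, 0.161]
ee_rot: [0.92, 0.391, 0.016, -0.006]
force: [-2.5, -1.3, 6.1]
finger_gap: 0.194
finger_force: 58.4
```

```bash
cat >> h.py <<'E'
E
python3 - <<'E'
from h import *
from bench import telemetry,capture
import cv2
s=telemetry.state();print(s["t"],s["tool_pos"],s["force"],s["moment"],s["finger_force"],rel(s,target(.6,-.035,grip=-.038)))
c=capture("scene");Z=cloud("scene",{"scene":c})
q=R.from_quat(s["ee_rot"]).inv().apply(Z.reshape(-1,3)-s["tool_pos"]).reshape(Z.shape)
m=(abs(q[...,0])<.03)&(abs(q[...,1])<.03)&(q[...,2]>-.15)&(q[...,2]<.02)
for lo in np.arange(-.028,.028,.004):
    k=m&(q[...,1]>=lo)&(q[...,1]<lo+.004);print(round(lo,3),k.sum(),np.percentile(q[k][:,2],[2,50,98]).round(3) if k.sum() else 0, q[k][:,0].mean().round(3) if k.sum() else 0)
cv2.imwrite("pics/scene5.png",cv2.resize(c["image"][150:220,205:285],None,fx=8,fy=8))
E
```

```text
6.45 [0.53108969 0.04780659 0.16101866] [-2.51516534 -1.33203157  6.11653553] [-0.2559722   0.42849839 -0.00449935] 58.36902737617493 (array([-0.7, -0.2,  0.8]), array([ 0.05, -0.01, -0.06]))
-0.028 17 [-0.149 -0.123 -0.084] 0.009
-0.024 11 [-0.149 -0.084 -0.057] 0.009
-0.02 34 [-0.147 -0.1   -0.051] 0.013
-0.016 44 [-0.146 -0.097 -0.045] 0.012
-0.012 73 [-0.147 -0.094 -0.046] 0.009
-0.008 74 [-0.147 -0.105 -0.042] 0.01
-0.004 34 [-0.147 -0.118 -0.028] 0.01
0.0 42 [-0.147 -0.069 -0.013] 0.009
0.004 32 [-0.145 -0.056 -0.016] 0.008
0.008 33 [-0.149 -0.108 -0.043] 0.014
0.012 65 [-0.148 -0.088 -0.022] 0.011
0.016 84 [-0.147 -0.083 -0.022] 0.007
0.02 132 [-0.144 -0.095 -0.022] 0.005
0.024 73 [-0.144 -0.024  0.016] 0.005
```

```bash
cat >> h.py <<'E'
def T(th,be,dx=0): # calibrated to the actual grip
    return target(th,be,grip=-.038)
def path(wps):
    from bench import telemetry
    s=telemetry.state();print("t",round(s["t"],2),"F",s["force"].round(1),"tool-F",R.from_quat(s["ee_rot"]).inv().apply(s["force"]).round(1),"M",s["moment"].round(2),"gap",round(s["finger_gap"],3))
    for w in wps: print(w,*[list(map(float,v)) for v in rel(s,T(*w))])
E
python3 -c "
from h import *
path([(.6,b) for b in (-.035,0,.04,.08,.12)])"
```

```text
t 6.5 F [-1.8 -1.9  5.1] tool-F [-2.4  0.  -5.2] M [-0.21  0.37 -0.  ] gap 0.197
(0.6, -0.035) [-0.7, -0.2, 0.8] [0.05, -0.0, -0.06]
(0.6, 0) [-0.0, -0.2, -5.0] [0.05, -2.01, -0.07]
(0.6, 0.04) [1.0, -0.2, -11.6] [0.05, -4.3, -0.07]
(0.6, 0.08) [2.2, -0.2, -18.1] [0.05, -6.59, -0.07]
(0.6, 0.12) [3.8, -0.2, -24.5] [0.04, -8.89, -0.07]
```

Scaled: -25 mm / 1000 = -0.025, -18.5 mm / 1000 = -0.0185, -8.9 degrees / 90 = -0.0989.

Request:
move_arm(moves=[[[0.0005,0,-0.0055],[0,-0.0222,0],0],[[0.0015,0,-0.012],[0,-0.0478,0],0],[[0.0025,0,-0.0185],[0,-0.0733,0],0],[[0.004,0,-0.025],[0,-0.0989,0],0],[[0.004,0,-0.025],[0,-0.0989,0],0]])

```text
t: 7.0
tool_pos: [0.5331, 0.0504, 0.1861]
ee_rot: [0.919, 0.39, -0.056, 0.024]
force: [-4.7, -3.3, 1.7]
finger_gap: 0.193
finger_force: 59.4
```

```bash
python3 -c "
from h import *
path([(.6,.12)]+[(t,.12) for t in (.55,.5,.45,.4,.35,.3)])"
```

```text
t 7.0 F [-4.7 -3.3  1.7] tool-F [-5.7 -1.1 -1. ] M [-0.61  0.55 -0.01] gap 0.193
(0.6, 0.12) [-0.3, 0.1, 0.5] [0.02, 0.13, -0.01]
(0.55, 0.12) [-0.6, 11.7, 0.6] [-0.33, 0.14, -2.86]
(0.5, 0.12) [-0.3, 23.3, 0.5] [-0.68, 0.14, -5.7]
(0.45, 0.12) [0.5, 34.9, 0.4] [-1.02, 0.14, -8.54]
(0.4, 0.12) [1.9, 46.4, 0.3] [-1.37, 0.14, -11.39]
(0.35, 0.12) [3.9, 57.8, 0.0] [-1.72, 0.14, -14.23]
(0.3, 0.12) [6.5, 69.2, -0.3] [-2.06, 0.14, -17.08]
```

Scaled: 35 mm / 1000 = 0.035, 31 mm / 1000 = 0.031, -5.7 degrees / 90 = -0.0633.

Request:
move_arm(moves=[[[-0.0005,0.006,0],[-0.0022,0,-0.0167],0],[[-0.0005,0.014,0],[-0.0044,0,-0.0378],0],[[0,0.023,0],[-0.0078,0,-0.0633],0],[[0.0005,0.031,0],[-0.01,0,-0.0844],0],[[0.0005,0.035,0],[-0.0111,0,-0.0944],0]])

```text
t: 7.5
tool_pos: [0.559, 0.0263, 0.1854]
ee_rot: [0.887, 0.458, -0.053, 0.027]
force: [2.5, 4.7, -4.3]
finger_gap: 0.193
finger_force: 58.8
```

```bash
python3 - <<'E'
from h import *
path([(.45,.12)]+[(t,.12) for t in (.4,.35,.3,.25,.2)])
from bench import capture
import cv2
c=capture("scene");cv2.imwrite("pics/scene6.png",cv2.resize(c["image"][150:260,165:325],None,fx=5,fy=5))
E
```

```text
t 7.5 F [ 2.5  4.7 -4.3] tool-F [ 5.7 -0.7  3.6] M [ 1.25 -1.01 -0.  ] gap 0.193
(0.45, 0.12) [-0.2, -0.5, -0.2] [-0.02, -0.06, -0.03]
(0.4, 0.12) [-0.5, 11.1, -0.2] [-0.37, -0.06, -2.87]
(0.35, 0.12) [-0.2, 22.7, -0.2] [-0.71, -0.06, -5.72]
(0.3, 0.12) [0.7, 34.3, -0.3] [-1.05, -0.06, -8.56]
(0.25, 0.12) [2.1, 45.8, -0.5] [-1.39, -0.06, -11.41]
(0.2, 0.12) [4.1, 57.2, -0.7] [-1.73, -0.06, -14.25]
```

View pics/scene6.png

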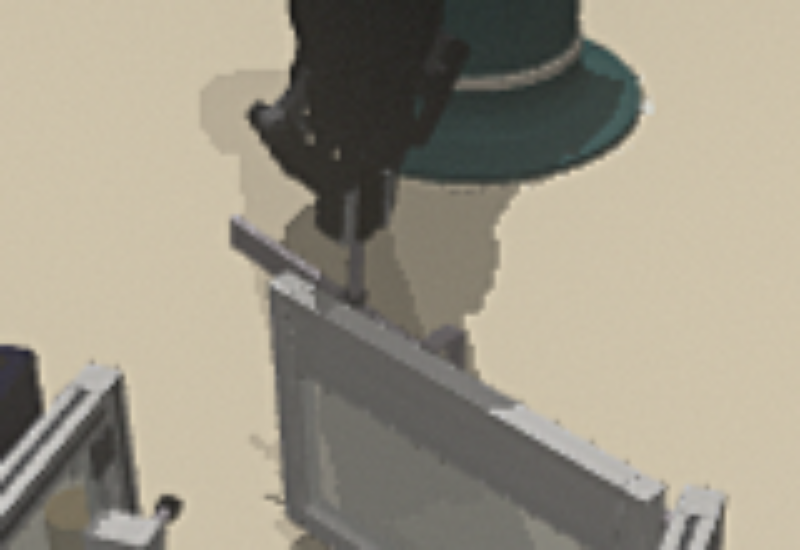

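The bar is lifted, with its tip at about (240,235) above the gate's top edge, and the gate is following. I'll keep swinging.

Scaled: 35 mm / 1000 = 0.035, 32 mm / 1000 = 0.032, -8.6 degrees / 90 = -0.0956.

Request:
move_arm(moves=[[[-0.0005,0.007,0],[-0.0022,0,-0.0189],0],[[-0.0005,0.016,0],[-0.0056,0,-0.0444],0],[[0,0.025,0],[-0.0089,0,-0.07],0],[[0.0005,0.032,0],[-0.0111,0,-0.0889],0],[[0.0005,0.035,0],[-0.0111,0,-0.0956],0]])

```text
t: 8.05
tool_pos: [0.5878, 0.0071, 0.1853]
ee_rot: [0.85, 0.524, -0.051, 0.031]
force: [3.1, 5.9, -4.3]
finger_gap: 0.195
finger_force: 58.8
```

```bash
python3 -c "
from h import *
path([(.3,.12)]+[(t,.12) for t in (.25,.2,.15,.12,.1)])"
```

```text
t 8.05 F [ 3.1  5.9 -4.3] tool-F [7.1 0.1 3.5] M [ 1.64 -1.07 -0.07] gap 0.195
(0.3, 0.12) [-0.3, -0.3, -0.3] [-0.06, -0.09, 0.06]
(0.25, 0.12) [-0.6, 11.3, -0.3] [-0.4, -0.1, -2.79]
(0.2, 0.12) [-0.4, 22.9, -0.3] [-0.74, -0.1, -5.63]
(0.15, 0.12) [0.4, 34.5, -0.4] [-1.08, -0.1, -8.48]
(0.12, 0.12) [1.2, 41.4, -0.5] [-1.29, -0.1, -10.18]
(0.1, 0.12) [1.8, 46.0, -0.6] [-1.42, -0.1, -11.32]
```

Scaled: 36 mm / 1000 = 0.036, 32 mm / 1000 = 0.032, -8.7 degrees / 90 = -0.0967.

Request:
move_arm(moves=[[[-0.0005,0.007,0],[-0.0022,0,-0.0189],0],[[-0.0005,0.016,0],[-0.0056,0,-0.0444],0],[[0,0.025,0],[-0.0089,0,-0.07],0],[[0.0005,0.032,0],[-0.0111,0,-0.0889],0],[[0.0005,0.036,0],[-0.0122,0,-0.0967],0]])

```text
t: 8.55
tool_pos: [0.62, -0.0081, 0.1851]
ee_rot: [0.807, 0.587, -0.048, 0.034]
force: [2.6, 7.7, -5.2]
finger_gap: 0.19
finger_force: 58.8
```

```bash
python3 -c "
from h import *
path([(.144,.12),(.14,.1),(.13,.08),(.12,.06),(.12,.05)])"
```

```text
t 8.55 F [ 2.6  7.7 -5.2] tool-F [8.7 0.1 4.2] M [ 2.23 -0.84 -0.08] gap 0.19
(0.144, 0.12) [-0.3, 0.2, -0.5] [-0.04, -0.12, -0.09]
(0.14, 0.1) [-0.7, 1.1, 2.8] [-0.07, 1.03, -0.32]
(0.13, 0.08) [-1.0, 3.4, 6.1] [-0.12, 2.17, -0.89]
(0.12, 0.06) [-1.2, 5.8, 9.4] [-0.16, 3.32, -1.46]
(0.12, 0.05) [-1.3, 5.8, 11.1] [-0.15, 3.89, -1.46]
```

Scaled: 11 mm / 1000 = 0.011, 10 mm / 1000 = 0.01, 1.1 degrees / 90 = 0.0122.

Request:
move_arm(moves=[[[0,0.001,0.0035],[0,0.0122,-0.0022],0],[[0,0.003,0.007],[-0.0011,0.0256,-0.0089],0],[[0,0.0056,0.01],[-0.0011,0.0389,-0.0156],0],[[0,0.0056,0.011],[-0.0011,0.0422,-0.0156],0],[[0,0.0056,0.011],[-0.0011,0.0422,-0.0156],0]])

```text
t: 9.05
tool_pos: [0.6246, -0.0118, 0.1741]
ee_rot: [0.802, 0.597, -0.021, 0.015]
force: [3.7, 7.4, -4.6]
finger_gap: 0.191
finger_force: 58.9
```

```bash
python3 -c "
from h import *
path([(.12,.05),(.11,.05),(.1,.05),(.08,.05),(.06,.05),(.03,.05)])"
```

```text
t 9.05 F [ 3.7  7.4 -4.6] tool-F [8.4 1.4 4.2] M [ 1.86 -0.93 -0.11] gap 0.191
(0.12, 0.05) [-0.5, 0.3, -0.1] [-0.05, 0.06, -0.17]
(0.11, 0.05) [-0.6, 2.7, -0.1] [-0.08, 0.06, -0.74]
(0.1, 0.05) [-0.6, 5.0, -0.1] [-0.11, 0.06, -1.31]
(0.08, 0.05) [-0.7, 9.7, -0.1] [-0.17, 0.06, -2.46]
(0.06, 0.05) [-0.7, 14.4, -0.1] [-0.22, 0.06, -3.6]
(0.03, 0.05) [-0.5, 21.4, -0.1] [-0.31, 0.06, -5.32]
```

Scaled: 5 mm / 1000 = 0.005, 4 mm / 1000 = 0.004, -1.3 degrees / 90 = -0.0144.

Request:
move_arm(moves=[[[0,0.001,0],[0,0,-0.0033],0],[[0,0.002,0],[0,0,-0.0067],0],[[0,0.003,0],[0,0,-0.0089],0],[[0,0.004,0],[0,0,-0.0122],0],[[0,0.005,0],[-0.0011,0,-0.0144],0]])

```text
t: 9.55
tool_pos: [0.6293, -0.0134, 0.1743]
ee_rot: [0.795, 0.607, -0.021, 0.016]
force: [2.2, 5.5, -3.8]
finger_gap: 0.193
finger_force: 59.1
```

Scaled: 3 mm / 1000 = 0.003, 2 mm / 1000 = 0.002, -0.7 degrees / 90 = -0.0078.

Request:
move_arm(moves=[[[0,0.001,0],[0,0,-0.0033],0],[[0,0.002,0],[0,0,-0.0056],0],[[0,0.003,0],[0,0,-0.0078],0],[[0,0.003,0],[0,0,-0.0078],0],[[0,0.003,0],[0,0,-0.0078],0]])

```text
t: 10.05
tool_pos: [0.6322, -0.0143, 0.1743]
ee_rot: [0.791, 0.611, -0.021, 0.016]
force: [1.5, 5.2, -3.3]
finger_gap: 0.194
finger_force: 59.2
```

```bash
python3 -c "
from h import *
path([(.1,.05),(.09,.05),(.08,.05),(.06,.05),(.03,.05)])"
```

```text
t 10.05 F [ 1.5  5.2 -3.3] tool-F [5.6 0.1 3. ] M [ 1.45 -0.72 -0.06] gap 0.194
(0.1, 0.05) [-0.3, -3.1, 0.1] [-0.0, 0.12, 0.7]
(0.09, 0.05) [-0.5, -0.7, 0.1] [-0.03, 0.12, 0.12]
(0.08, 0.05) [-0.6, 1.6, 0.1] [-0.06, 0.12, -0.45]
(0.06, 0.05) [-0.7, 6.3, 0.1] [-0.12, 0.12, -1.59]
(0.03, 0.05) [-0.8, 13.3, 0.1] [-0.21, 0.12, -3.31]
```

Scaled: 2 mm / 1000 = 0.002, 1.5 mm / 1000 = 0.0015, -0.5 degrees / 90 = -0.0056.

Request:
move_arm(moves=[[[0,0.0005,0],[0,0,-0.0011],0],[[0,0.001,0],[0,0,-0.0022],0],[[0,0.0015,0],[0,0,-0.0044],0],[[0,0.002,0],[0,0,-0.0056],0],[[0,0.002,0],[0,0,-0.0056],0]])

```text
t: 10.55
tool_pos: [0.6341, -0.0149, 0.1743]
ee_rot: [0.788, 0.615, -0.021, 0.016]
force: [2.0, 4.9, -4.0]
finger_gap: 0.19
finger_force: 59.2
```

Scaled: 2 mm / 1000 = 0.002, 1.5 mm / 1000 = 0.0015, -0.5 degrees / 90 = -0.0056.

Request:
move_arm(moves=[[[0,0.0005,0],[0,0,-0.0011],0],[[0,0.001,0],[0,0,-0.0022],0],[[0,0.0015,0],[0,0,-0.0044],0],[[0,0.002,0],[0,0,-0.0056],0],[[0,0.002,0],[0,0,-0.0056],0]])

```text
t: 11.05
tool_pos: [0.6361, -0.0155, 0.1743]
ee_rot: [0.786, 0.618, -0.021, 0.016]
force: [2.3, 4.7, -3.5]
finger_gap: 0.198
finger_force: 59.2
```

Scaled: 2 mm / 1000 = 0.002, 1.5 mm / 1000 = 0.0015, -0.5 degrees / 90 = -0.0056.

Request:
move_arm(moves=[[[0,0.0005,0],[0,0,-0.0011],0],[[0,0.001,0],[0,0,-0.0022],0],[[0,0.0015,0],[0,0,-0.0044],0],[[0,0.002,0],[0,0,-0.0056],0],[[0,0.002,0],[0,0,-0.0056],0]])

```text
t: 11.55
tool_pos: [0.6381, -0.016, 0.1745]
ee_rot: [0.783, 0.622, -0.021, 0.016]
force: [1.2, 5.0, -3.4]
finger_gap: 0.194
finger_force: 59.2
```

Scaled: 2 mm / 1000 = 0.002, 1.5 mm / 1000 = 0.0015, -0.5 degrees / 90 = -0.0056.

Request:
move_arm(moves=[[[0,0.0005,0],[0,0,-0.0011],0],[[0,0.001,0],[0,0,-0.0022],0],[[0,0.0015,0],[0,0,-0.0044],0],[[0,0.002,0],[0,0,-0.0056],0],[[0,0.002,0],[0,0,-0.0056],0]])

```text
t: 12.05
tool_pos: [0.6402, -0.0165, 0.1746]
ee_rot: [0.78, 0.625, -0.022, 0.016]
force: [1.8, 4.2, -3.6]
finger_gap: 0.188
finger_force: 59.2
```

Scaled: 2 mm / 1000 = 0.002, 1.5 mm / 1000 = 0.0015, -0.5 degrees / 90 = -0.0056.

Request:
move_arm(moves=[[[0,0.0005,0],[0,0,-0.0011],0],[[0,0.001,0],[0,0,-0.0022],0],[[0,0.0015,0],[0,0,-0.0044],0],[[0,0.002,0],[0,0,-0.0056],0],[[0,0.002,0],[0,0,-0.0056],0]])

```text
t: 12.55
tool_pos: [0.6422, -0.0171, 0.1746]
ee_rot: [0.777, 0.628, -0.022, 0.016]
force: [2.1, 3.6, -3.8]
finger_gap: 0.185
finger_force: 59.2
```

```bash
python3 -c "
from h import *
path([(.05,.05),(.04,.05),(.03,.05)])"
```

```text
t 12.55 F [ 2.1  3.6 -3.8] tool-F [4.2 1.3 3.6] M [ 1.14 -0.74 -0.07] gap 0.185
(0.05, 0.05) [-0.5, -1.7, 0.4] [-0.15, 0.22, 0.33]
(0.04, 0.05) [-0.6, 0.7, 0.4] [-0.18, 0.22, -0.24]
(0.03, 0.05) [-0.7, 3.0, 0.4] [-0.21, 0.22, -0.81]
```

Scaled: 1.5 mm / 1000 = 0.0015, 1 mm / 1000 = 0.001, -0.3 degrees / 90 = -0.0033.

Request:
move_arm(moves=[[[0,0.0005,0],[0,0,-0.0011],0],[[0,0.001,0],[0,0,-0.0022],0],[[0,0.0015,0],[0,0,-0.0033],0],[[0,0.0015,0],[0,0,-0.0033],0],[[0,0.0015,0],[0,0,-0.0033],0]])

```text
t: 13.05
tool_pos: [0.6436, -0.0174, 0.1747]
ee_rot: [0.776, 0.63, -0.022, 0.016]
force: [2.6, 3.1, -1.7]
finger_gap: 0.197
finger_force: 59.3
```

Scaled: 1.5 mm / 1000 = 0.0015, 1 mm / 1000 = 0.001, -0.3 degrees / 90 = -0.0033.

Request:
move_arm(moves=[[[0,0.0005,0],[0,0,-0.0011],0],[[0,0.001,0],[0,0,-0.0022],0],[[0,0.0015,0],[0,0,-0.0033],0],[[0,0.0015,0],[0,0,-0.0033],0],[[0,0.0015,0],[0,0,-0.0033],0]])

```text
t: 13.55
tool_pos: [0.6445, -0.0177, 0.1747]
ee_rot: [0.774, 0.632, -0.022, 0.015]
force: [-4.4, 3.8, 0.4]
finger_gap: 0.193
finger_force: 59.9
```

```bash
python3 -c "
from h import *
path([(.03,.05),(.02,.05)])"
```

```text
t 13.55 F [-4.4  3.8  0.4] tool-F [ 2.8 -5.1 -0.5] M [ 0.99  0.61 -0.15] gap 0.193
(0.03, 0.05) [-0.6, 0.6, 0.5] [-0.27, 0.25, -0.21]
(0.02, 0.05) [-0.7, 2.9, 0.5] [-0.3, 0.25, -0.78]
```

Scaled: 0.8 mm / 1000 = 0.0008, 0.4 mm / 1000 = 0.0004, -0.2 degrees / 90 = -0.0022.

Request:
move_arm(moves=[[[0,0.0004,0],[0,0,-0.0011],0],[[0,0.0008,0],[0,0,-0.0022],0],[[0,0.0008,0],[0,0,-0.0022],0],[[0,0.0008,0],[0,0,-0.0022],0]])

```text
t: 13.95
tool_pos: [0.6445, -0.0177, 0.1746]
ee_rot: [0.773, 0.634, -0.023, 0.015]
force: [-12.1, 3.4, 3.3]
finger_gap: 0.191
finger_force: 60.5
```

```bash
python3 -c "
from h import *
path([(.03,.05),(.02,.05)])"
```

```text
t 13.95 F [-12.1   3.4   3.3] tool-F [  0.8 -12.5  -3.3] M [ 1.01  1.96 -0.31] gap 0.191
(0.03, 0.05) [-0.6, 0.6, 0.4] [-0.36, 0.27, 0.0]
(0.02, 0.05) [-0.7, 2.9, 0.4] [-0.39, 0.27, -0.57]
```

That was a firm contact: 0.8 mm more command moved nothing and added 7 N, so it's the lip's front face, at θ≈0.0325. I'll back off, lift over it, and go about 9.6 mm further at the knob.

Scaled: -4 mm / 1000 = -0.004, -1.5 mm / 1000 = -0.0015, 0.7 degrees / 90 = 0.0078.

Request:
move_arm(moves=[[[0,-0.0015,0],[0,0,0.0033],0],[[0,-0.003,0],[0,0,0.0056],0],[[0,-0.004,0],[0,0,0.0078],0],[[0,-0.004,0],[0,0,0.0078],0],[[0,-0.004,0],[0,0,0.0078],0]])

```text
t: 14.45
tool_pos: [0.6419, -0.017, 0.1747]
ee_rot: [0.777, 0.629, -0.022, 0.016]
force: [1.7, 4.1, -3.5]
finger_gap: 0.193
finger_force: 59.3
```

```bash
python3 -c "
from h import *
path([(.0325,.05),(.0445,.05),(.0445,.08),(.0445,.12)])"
```

```text
t 14.45 F [ 1.7  4.1 -3.5] tool-F [4.6 0.8 3.2] M [ 1.16 -0.67 -0.2 ] gap 0.193
(0.0325, 0.05) [-0.7, 2.7, 0.5] [-0.2, 0.22, -0.57]
(0.0445, 0.05) [-0.6, -0.1, 0.5] [-0.16, 0.22, 0.12]
(0.0445, 0.08) [-0.1, -0.2, -4.5] [-0.16, -1.5, 0.12]
(0.0445, 0.12) [0.9, -0.2, -11.0] [-0.16, -3.79, 0.12]
```

Scaled: -11.5 mm / 1000 = -0.0115, 1.5 mm / 1000 = 0.0015, -4 degrees / 90 = -0.0444.

Request:
move_arm(moves=[[[0.0004,0,-0.003],[0,-0.0133,0],0],[[0.0008,0,-0.0065],[0,-0.0267,0],0],[[0.0012,0,-0.01],[0,-0.0378,0],0],[[0.0015,0,-0.0115],[0,-0.0444,0],0],[[0.0015,0,-0.0115],[0,-0.0444,0],0]])

```text
t: 14.95
tool_pos: [0.6425, -0.0149, 0.1863]
ee_rot: [0.776, 0.628, -0.049, 0.038]
force: [0.4, 3.5, -2.7]
finger_gap: 0.188
finger_force: 59.5
```

```bash
python3 -c "
from h import *
path([(.0445,.12),(.03,.12),(.01,.12),(-.0085,.12)])"
```

```text
t 14.95 F [ 0.4  3.5 -2.7] tool-F [ 3.8 -0.3  2.3] M [ 0.84 -0.51 -0.04] gap 0.188
(0.0445, 0.12) [-0.6, -0.2, 0.8] [-0.14, 0.26, 0.14]
(0.03, 0.12) [-0.7, 3.1, 0.8] [-0.24, 0.26, -0.68]
(0.01, 0.12) [-0.9, 7.8, 0.8] [-0.38, 0.26, -1.82]
(-0.0085, 0.12) [-0.9, 12.1, 0.8] [-0.51, 0.26, -2.87]
```

Scaled: 6 mm / 1000 = 0.006, 4.5 mm / 1000 = 0.0045, -1.4 degrees / 90 = -0.0156.

Request:
move_arm(moves=[[[0,0.0015,0],[0,0,-0.0044],0],[[0,0.003,0],[-0.0011,0,-0.0078],0],[[0,0.0045,0],[-0.0011,0,-0.0122],0],[[0,0.006,0],[-0.0022,0,-0.0156],0],[[0,0.006,0],[-0.0022,0,-0.0156],0]])

```text
t: 15.45
tool_pos: [0.648, -0.0165, 0.1858]
ee_rot: [0.768, 0.638, -0.049, 0.038]
force: [-5.0, 2.0, -1.1]
finger_gap: 0.196
finger_force: 59.6
```

Scaled: 6.5 mm / 1000 = 0.0065, 6 mm / 1000 = 0.006, -1.1 degrees / 90 = -0.0122.

Request:
move_arm(moves=[[[0,0.0015,0],[0,0,-0.0044],0],[[0,0.003,0],[-0.0011,0,-0.0078],0],[[0,0.0045,0],[-0.0011,0,-0.0122],0],[[0,0.006,0],[-0.0022,0,-0.0156],0],[[0,0.0065,0],[-0.0022,0,-0.0167],0]])

```text
t: 15.95
tool_pos: [0.6538, -0.0179, 0.1858]
ee_rot: [0.759, 0.648, -0.049, 0.039]
force: [-9.5, 0.6, -0.1]
finger_gap: 0.194
finger_force: 59.9
```

```bash
python3 -c "
from h import *
path([(0,.12),(-.0085,.12),(-.0085,.09),(-.0085,.07),(-.0085,.05)])"
```

```text
t 15.95 F [-9.5  0.6 -0.1] tool-F [-0.9 -9.4  0.2] M [ 0.47  1.56 -0.37] gap 0.194
(0, 0.12) [-0.3, -1.7, 0.2] [-0.18, 0.26, 0.49]
(-0.0085, 0.12) [-0.4, 0.3, 0.2] [-0.24, 0.26, 0.01]
(-0.0085, 0.09) [-0.8, 0.3, 5.2] [-0.24, 1.98, 0.01]
(-0.0085, 0.07) [-1.0, 0.3, 8.5] [-0.24, 3.12, 0.0]
(-0.0085, 0.05) [-1.1, 0.3, 11.8] [-0.24, 4.27, 0.0]
```

Scaled: 8.3 mm / 1000 = 0.0083, 7.2 mm / 1000 = 0.0072, 2.8 degrees / 90 = 0.0311.

Request:
move_arm(moves=[[[-0.0001,0.0003,0.002],[0,0.0067,0],0],[[-0.0002,0.0003,0.004],[0,0.0133,0],0],[[-0.0003,0.0003,0.006],[0,0.0211,0],0],[[-0.0004,0.0003,0.0072],[0,0.0267,0],0],[[-0.0005,0.0003,0.0083],[0,0.0311,0],0]])

```text
t: 16.45
tool_pos: [0.6539, -0.0196, 0.1776]
ee_rot: [0.76, 0.648, -0.03, 0.023]
force: [-8.5, 0.3, 1.0]
finger_gap: 0.193
finger_force: 59.9
```

```bash
python3 -c "
from h import *
path([(-.0085,.07),(-.0085,.05),(-.0085,.03),(-.0085,.01),(-.0085,0.)])"
```

```text
t 16.45 F [-8.5  0.3  1. ] tool-F [-1.1 -8.5 -0.8] M [ 0.44  1.39 -0.26] gap 0.193
(-0.0085, 0.07) [-0.4, -0.0, 0.1] [-0.23, 0.3, -0.02]
(-0.0085, 0.05) [-0.7, -0.0, 3.4] [-0.22, 1.45, -0.02]
(-0.0085, 0.03) [-0.9, -0.0, 6.7] [-0.22, 2.59, -0.03]
(-0.0085, 0.01) [-1.0, 0.0, 10.0] [-0.22, 3.74, -0.03]
(-0.0085, 0.0) [-1.1, 0.0, 11.7] [-0.22, 4.31, -0.03]
```

Scaled: 3.3 mm / 1000 = 0.0033, 2.5 mm / 1000 = 0.0025, 1.2 degrees / 90 = 0.0133.

Request:
move_arm(moves=[[[0,0,0.0008],[0,0.0033,0],0],[[-0.0001,0,0.0016],[0,0.0067,0],0],[[-0.0002,0,0.0025],[0,0.01,0],0],[[-0.0002,0,0.0033],[0,0.0133,0],0],[[-0.0002,0,0.0033],[0,0.0133,0],0]])

```text
t: 16.95
tool_pos: [0.6538, -0.02, 0.1742]
ee_rot: [0.761, 0.648, -0.022, 0.016]
force: [-8.4, 0.7, 0.6]
finger_gap: 0.194
finger_force: 59.9
```

```bash
python3 -c "
from h import *
path([(-.0085,.05),(-.0085,.03),(-.0085,.01),(-.0085,0.)])"
```

```text
t 16.95 F [-8.4  0.7  0.6] tool-F [-0.7 -8.4 -0.5] M [ 0.4   1.28 -0.23] gap 0.194
(-0.0085, 0.05) [-0.4, -0.0, 0.0] [-0.23, 0.25, -0.03]
(-0.0085, 0.03) [-0.7, 0.0, 3.3] [-0.23, 1.4, -0.03]
(-0.0085, 0.01) [-0.9, 0.0, 6.7] [-0.23, 2.55, -0.03]
(-0.0085, 0.0) [-1.0, 0.0, 8.3] [-0.23, 3.12, -0.04]
```

No resistance, and the bar is now about 8 mm inside the throat. I'll lower it further.

Scaled: 5 mm / 1000 = 0.005, 4 mm / 1000 = 0.004, 1.9 degrees / 90 = 0.0211.

Request:
move_arm(moves=[[[-0.0001,0,0.0013],[0,0.0056,0],0],[[-0.0002,0,0.0026],[0,0.0111,0],0],[[-0.0003,0,0.004],[0,0.0167,0],0],[[-0.0003,0,0.005],[0,0.0211,0],0],[[-0.0003,0,0.005],[0,0.0211,0],0]])

```text
t: 17.45
tool_pos: [0.6536, -0.0206, 0.1691]
ee_rot: [0.761, 0.649, -0.009, 0.005]
force: [-7.8, 0.5, -1.0]
finger_gap: 0.192
finger_force: 59.8
```

Scaled: 1.8 mm / 1000 = 0.0018, 1.2 mm / 1000 = 0.0012, 0.6 degrees / 90 = 0.0067.

Request:
move_arm(moves=[[[0,0,0.0006],[0,0.0022,0],0],[[0,0,0.0012],[0,0.0044,0],0],[[0,0,0.0018],[0,0.0067,0],0],[[0,0,0.0018],[0,0.0067,0],0]])

```text
t: 17.85
tool_pos: [0.6536, -0.0207, 0.1674]
ee_rot: [0.761, 0.649, -0.006, 0.002]
force: [-9.0, -0.5, -0.1]
finger_gap: 0.199
finger_force: 59.9
```

```bash
python3 -c "
from h import *
path([(-.0085,.01),(-.0085,0.)])"
```

```text
t 17.85 F [-9.  -0.5 -0.1] tool-F [-1.9 -8.8  0.2] M [ 0.21  1.4  -0.15] gap 0.199
(-0.0085, 0.01) [-0.6, 0.1, -0.3] [-0.24, 0.06, -0.03]
(-0.0085, 0.0) [-0.7, 0.1, 1.4] [-0.24, 0.64, -0.03]
```

Scaled: 1.2 mm / 1000 = 0.0012, 0.8 mm / 1000 = 0.0008, 0.4 degrees / 90 = 0.0044.

Request:
move_arm(moves=[[[0,0,0.0004],[0,0.0011,0],0],[[0,0,0.0008],[0,0.0033,0],0],[[0,0,0.0012],[0,0.0044,0],0],[[0,0,0.0012],[0,0.0044,0],0]])

```text
t: 18.25
tool_pos: [0.6537, -0.0205, 0.167]
ee_rot: [0.761, 0.649, -0.003, -0.0]
force: [-12.0, 0.4, 7.7]
finger_gap: 0.196
finger_force: 60.7
```

Scaled: 0.8 mm / 1000 = 0.0008, 0.4 mm / 1000 = 0.0004, 0.2 degrees / 90 = 0.0022.

Request:
move_arm(moves=[[[0,0,0.0004],[0,0.0011,0],0],[[0,0,0.0008],[0,0.0022,0],0],[[0,0,0.0008],[0,0.0022,0],0]])

```text
t: 18.55
tool_pos: [0.6538, -0.0203, 0.1669]
ee_rot: [0.761, 0.649, -0.001, -0.001]
force: [-15.5, -0.1, 16.8]
finger_gap: 0.193
finger_force: 61.7
```

The bar is on the throat floor: Fz rises with no further descent. I'll relieve the downward push, then ease the gate out onto the lip.

Scaled: -1.2 mm / 1000 = -0.0012, -0.8 mm / 1000 = -0.0008, 0.3 degrees / 90 = 0.0033.

Request:
move_arm(moves=[[[0,0,-0.0006],[0,-0.0011,0],0],[[0,-0.0004,-0.0012],[0,-0.0022,0.0011],0],[[0,-0.0008,-0.0012],[0,-0.0022,0.0022],0],[[0,-0.0012,-0.0012],[0,-0.0022,0.0033],0],[[0,-0.0012,-0.0012],[0,-0.0022,0.0033],0]])

```text
t: 19.05
tool_pos: [0.6529, -0.0203, 0.167]
ee_rot: [0.763, 0.647, -0.002, 0.0]
force: [-7.3, 1.0, 1.6]
finger_gap: 0.192
finger_force: 59.9
```

```bash
python3 -c "
from h import *
path([(-.0085,0.),(0,0)])"
```

```text
t 19.05 F [-7.3  1.   1.6] tool-F [-0.2 -7.4 -1.6] M [ 0.24  1.11 -0.19] gap 0.192
(-0.0085, 0.0) [-1.1, 0.9, 1.0] [-0.17, 0.23, -0.32]
(0, 0) [-1.0, -1.1, 1.0] [-0.17, 0.23, 0.16]
```

Scaled: -1.2 mm / 1000 = -0.0012, -0.8 mm / 1000 = -0.0008, 0.3 degrees / 90 = 0.0033.

Request:
move_arm(moves=[[[0,-0.0004,0],[0,0,0.0011],0],[[0,-0.0008,0],[0,0,0.0022],0],[[0,-0.0012,0],[0,0,0.0033],0],[[0,-0.0012,0],[0,0,0.0033],0]])

```text
t: 19.45
tool_pos: [0.6525, -0.0202, 0.1671]
ee_rot: [0.764, 0.645, -0.002, 0.001]
force: [4.6, -2.7, -2.8]
finger_gap: 0.196
finger_force: 59.3
```

Scaled: -0.6 mm / 1000 = -0.0006, -0.3 mm / 1000 = -0.0003, 0.1 degrees / 90 = 0.0011.

Request:
move_arm(moves=[[[0,-0.0003,0],[0,0,0.0011],0],[[0,-0.0006,0],[0,0,0.0011],0],[[0,-0.0006,0],[0,0,0.0011],0]])

```text
t: 19.75
tool_pos: [0.6526, -0.0201, 0.1671]
ee_rot: [0.765, 0.644, -0.001, 0.001]
force: [10.3, -1.8, -7.1]
finger_gap: 0.192
finger_force: 59.1
```

The bar bears on the lip, with the outward pull reversed and no movement. I'll relax to near-zero force, then open.

Scaled: 0.9 mm / 1000 = 0.0009, 0.4 mm / 1000 = 0.0004, -0.2 degrees / 90 = -0.0022.

Request:
move_arm(moves=[[[0,0.0004,0.0002],[0,0,-0.0011],0],[[0,0.0009,0.0004],[0,0,-0.0022],0],[[0,0.0009,0.0004],[0,0,-0.0022],0],[[0,0.0009,0.0004],[0,0,-0.0022],0]])

```text
t: 20.15
tool_pos: [0.6526, -0.0201, 0.167]
ee_rot: [0.764, 0.645, -0.002, 0.001]
force: [-1.2, -4.3, 5.5]
finger_gap: 0.191
finger_force: 60.7
```

```bash
python3 -c "
from h import *
path([(0,0)])"
```

```text
t 20.15 F [-1.2 -4.3  5.5] tool-F [-4.5 -0.5 -5.5] M [-0.83 -0.06 -0.04] gap 0.191
(0, 0) [-1.0, -0.8, 1.0] [-0.1, 0.21, -0.04]
```

Request:
move_arm(moves=[[[0,0,0],[0,0,0],0.3],[[0,0,0],[0,0,0],0.5],[[0,0,0],[0,0,0],0.8],[[0,0,0],[0,0,0],1],[[0,0,0],[0,0,0],1]])

```text
t: 20.65
tool_pos: [0.6523, -0.0195, 0.1665]
ee_rot: [0.764, 0.646, -0.002, 0.0]
force: [-0.1, 0.4, 0.6]
finger_gap: 0.96
finger_force: 0.0
```

Scaled: -90 mm / 1000 = -0.09, -60 mm / 1000 = -0.06.

Request:
move_arm(moves=[[[0,0,0],[0,0,0],1],[[0,0,-0.01],[0,0,0],1],[[0,0,-0.03],[0,0,0],1],[[0,0,-0.06],[0,0,0],1],[[0,0,-0.09],[0,0,0],1]])

```text
t: 21.15
tool_pos: [0.6525, -0.0193, 0.2584]
ee_rot: [0.764, 0.646, -0.002, 0.0]
force: [0.7, -1.2, 0.6]
finger_gap: 1.001
finger_force: 0.0
```

Scaled: -140 mm / 1000 = -0.14, -100 mm / 1000 = -0.1.

Request:
move_arm(moves=[[[0,-0.02,-0.04],[0,0,0],1],[[0,-0.06,-0.05],[0,0,0],1],[[0,-0.1,-0.05],[0,0,0],1],[[0,-0.14,-0.05],[0,0,0],1],[[0,-0.14,-0.05],[0,0,0],1]])

```text
t: 21.65
tool_pos: [0.5115, 0.0052, 0.3083]
ee_rot: [0.763, 0.646, -0.003, 0.002]
force: [1.1, 0.3, 1.1]
finger_gap: 0.997
finger_force: 0.0
```

```bash
python3 - <<'E'
from bench import telemetry,capture
import cv2,numpy as np
print(telemetry.state()["force"])
a=cv2.resize(capture("scene")["image"][150:300,165:325],None,fx=2.5,fy=3.2)
b=cv2.resize(capture("top")["image"][120:220,225:350],None,fx=3.2,fy=4.8)
cv2.imwrite("pics/fin.png",np.hstack([a[:480],cv2.convertScaleAbs(b,alpha=1.3)])[:, :800])
E
```

```text
[1.11366788 0.31410514 1.07771868]
```

View pics/fin.png

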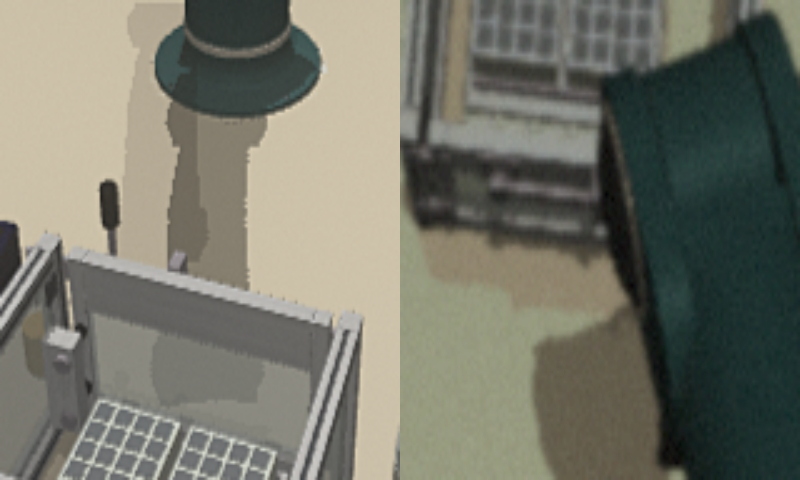

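The gate stands shut flush with the posts. The knob is upright at about (109,205) in the left half, and the arm is clear. Handing in.

```bash
python3 - <<'E'
from h import *
print(atz("scene",(208.6,214.06),.223))
from bench import manip
print(manip.close_job())
E
```

```text
[ 0.65546744 -0.01820688  0.223     ]
the job is handed in; nothing more can be done
None
```

The gate is shut and the latch bar is down on the throat floor, resting against the lip. After I let go, the camera showed the gate still flush with the posts and the arm clear, and I handed the job in at about 22 s.

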